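# Build up the fifth-gear end of a gearbox shaft

## Robot

A 6-joint arm with a two-finger parallel gripper is mounted at the origin on the work surface. World frame = base frame: x ahead of the robot, y to its left, z up, the work surface at z = 0. Lengths are in mm, angles in rad, forces in N, time in s.
With the tool pointing down it reaches from about 325 to 925 mm from the base axis. Payload 3.1 kg.
Tool frame: the origin (TCP) lies midway between the tips of the shut fingers; the grasp point (between the pads) lies manip.grip_point_offset behind it (manip.grip_point_offset is the distance from the TCP to the grasp point, in mm); z points along the fingers, y is the direction in which the jaws open and shut (so a half turn about z gives the same grasp; the last joint's range is limited). The gripper opens to 85 mm and grips with 20 to 120 N. Pads are 22 mm wide; open, the fingers measure 114 mm over their backs; the gripper's body (76 mm by 85 mm) begins 54 mm behind the grasp point. The pads swing forward as they close: fully open they stand 13 mm farther back than shut.
Start: joints at [1.135, 0.217, 1.613, -0, 1.311, -0.112], TCP at [198.839, 592.539, 231.3] pointing down, gripper open.
Joint ranges: [-2.75, 2.75], [-0.78, 2.1], [0.31, 2.55], [-1.13, 4.27], [0.13, 2.63], [-2.58, 2.58]. Speed limits (rad/s): [2.79, 2.79, 3.14, 3.14, 3.14, 3.14].

## Interface

Orientations are given as [roll, pitch, yaw] about the fixed x, y, z axes, in that order (R = Rz(yaw) Ry(pitch) Rx(roll)).
In Python, from station import manip gives the robot as it stands.
- The arm moves only by the tool drive_tool, never from a script. Its arguments are lists of equal length, an entry for each row: "claw": the finger opening in m, from 0 to 0.0854; "slide": the shift along the world's x, y, z in m, a list of three; "spin": the turn about the world's z in rad. In form: {"claw": [claw, ...], "slide": [[x, y, z], ...], "spin": [spin, ...]}. A call has 1 to 20 rows; each row shifts and turns the commanded pose from where the row before left it; what a row does not reach is not made up. A row lasts 1/8 s, in which the tool goes at most 62.5 mm and 10.7 degrees, less where a joint would pass 70% of its speed; a pose out of reach is approached as far as the arm can. A call with a gripper value outside its range is refused whole. The fingers move at their own pace and stop on an object; "newtons" is the grip in N (left out, the last holds). Time passes only in rows, so rows that do not move let the fingers close. It gives the time, the measured TCP pose, the force and the opening at its end, in the units of the state.
- manip.get_state(): the state, without advancing time (a new reading comes with each control period).
- manip.camera(name): name is "side" or "top"; returns the picture (480x640x3 uint8, red, green, blue); there is no depth.
- manip.calibration(name): a dict with "fx", "fy", "cx", "cy" (pixels), "world_from_camera" (4x4, takes a point from camera to world coordinates). Camera axes: x right, y down, z forward; pixel columns grow to the right and rows downward; lengths in mm; the calibration is good to about 2 mm. A picture is of the moment at which its call begins. calibration takes no time and is no camera call.
- manip.sign_off(): hands the job in, once; it reports no verdict.
The state is a dict: "t": time; "qpos": joint angles; "qvel": joint speeds; "effort": joint torques, N m; "tcp_pos": TCP position; "tcp_rot": TCP orientation; "contact_force": force on the tool from outside, world axes, zero at the start; "moment": the same for the moment, N m; "finger_gap": finger opening in mm.
Only numpy, scipy, OpenCV 4.12 (cv2) and the standard library are available. Lean on these libraries where they do the work, as an engineer would, in place of code of your own. Each camera call takes 0.05 s, during which the arm holds its last target.

## Task

Rebuild the end of the gearbox shaft that stands upright in the vice: thread the parts from the blue mat over it, one on top of the other, in this order: the bright steel gear, the bronze ring over the gear's cone, the dark synchro hub, the black spacer collar, and last the ball bearing with the red seal. Every part must end up lying flat and fully down on the one below it, and let go; lower the parts rather than dropping them down the shaft. Leave the rusty worn gear where it lies on the mat.

Things in the scene. Friction and masses are not known exactly. Their poses are not given: they have to be found in the camera images.
- seat (a point): where the stack starts: centre of the top face of the shaft's shoulder (a 38 mm disc), on the shaft's axis, 95 mm above the bench. The bright steel shaft stands upright in the vice. Above this point it is 22 mm in diameter for 53 mm, then tapers to 12 mm at its tip, 59 mm above this point. z points up. Seated heights below are heights of a part's centre above this point.
- vice: grey-blue machine vice fixed to the bench, about 250 mm long with its screw and 150 mm wide over its lugs, with aluminium jaws that clamp the shaft; jaw tops 70 mm above the bench, the screw handle to its -x no higher than 56 mm. Origin on the bench, under the shaft's axis.
- mat: blue rubber mat, 290 x 210 mm, 3 mm thick, fixed; origin at the centre of its underside, z up. On it stand the five parts and the worn gear in two loose rows of three, about 100 mm from centre to centre, in any order. Mat and vice lie side by side, the mat either to the left or to the right.
- gear_mid (a point): bright steel gear, first. Its centre, half-way up. 62 mm over the teeth, 23 mm high: toothed wheel 11 mm high (hold it there), then a ring of dog teeth (52 mm across, 3 mm high), on top a cone 9 mm high narrowing from 39 to 35 mm. Bore 26 mm, 0.22 kg. Starts flat, the right way up (its z axis up), cone on top. Seated height 11.5 mm.
- ring_mid (a point): bronze (golden) synchro ring, second. Its centre, half-way up. Outside 52 mm, inside 43 mm, 10 mm high; it goes over the gear's cone and lies on the dog-tooth ring. 0.05 kg. Starts flat, the right way up (its z axis up). Seated height 19 mm.
- hub_mid (a point): synchro hub with sliding sleeve, third: dark grey grooved sleeve round a bright steel hub with three golden keys. Its centre, half-way up. Outside 60 mm, 14 mm high, bore 26 mm, flat below and above; it lies on the bronze ring. 0.18 kg. Starts flat, the right way up (its z axis up). Seated height 31 mm.
- collar_mid (a point): black spacer collar, fourth, the smallest part. Its centre, half-way up. Outside 38 mm, bore 26 mm, 8 mm high, 0.04 kg. Starts flat, the right way up (its z axis up). Seated height 42 mm.
- bearing_mid (a point): ball bearing, last: two bright steel rings with a red seal between them. Its centre, half-way up. Outside 50 mm, bore 26 mm, 12 mm high, 0.12 kg. Starts flat, the right way up (its z axis up). Seated height 52 mm.
- worn_mid (a point): rusty brown worn-out gear, same shape and size as the steel gear; it lies among the parts and is to be left alone. Its centre, half-way up.
Mind the look-alikes: they are no part of the job. What is shaped like the part that bears hub_mid but turquoise is not meant.

How it is judged (in metres and radians):
On the way, in this order (a step that is already met when the one before it is completed fails the run):
1. the gear is on the shaft, flat and fully down (horizontal distance between gear_mid and seat below 0.007 m and z of gear_mid in the frame of seat between 0.008 and 0.015 m and angle between gear_mid's own z axis and vertical below 0.1 rad), for 0.2 s.
2. the bronze ring is on the shaft, flat and fully down (horizontal distance between ring_mid and seat below 0.007 m and z of ring_mid in the frame of seat between 0.0155 and 0.0225 m and angle between ring_mid's own z axis and vertical below 0.1 rad), for 0.2 s.
3. the synchro hub is on the shaft, flat and fully down (horizontal distance between hub_mid and seat below 0.007 m and z of hub_mid in the frame of seat between 0.0275 and 0.0345 m and angle between hub_mid's own z axis and vertical below 0.1 rad), for 0.2 s.
4. the spacer collar is on the shaft, flat and fully down (horizontal distance between collar_mid and seat below 0.007 m and z of collar_mid in the frame of seat between 0.0385 and 0.0455 m and angle between collar_mid's own z axis and vertical below 0.1 rad), for 0.2 s.
5. the bearing is on the shaft, flat and fully down (horizontal distance between bearing_mid and seat below 0.007 m and z of bearing_mid in the frame of seat between 0.0485 and 0.0555 m and angle between bearing_mid's own z axis and vertical below 0.1 rad), for 0.2 s.
At the end, for the whole second after the job is handed in: Gear, bronze ring, synchro hub, collar and bearing are stacked on the shaft in this order from below: each centre within 7 mm of the shaft's axis and within 3.5 mm of its seated height, tilted less than 0.1 rad, released and at rest (all of step 1 and all of step 2 and all of step 3 and all of step 4 and all of step 5 and linear speed of each of gear, bronze_ring, synchro_hub, collar, bearing below 0.02 m/s); the robot touches nothing.
It fails at once if the rusty worn gear is moved more than 30 mm (distance of worn_mid from where it was at the start of the episode above 0.03 m).
It fails at once if a part is dropped down the shaft (faster than 0.7 m/s there) ((horizontal distance between gear_mid and seat below 0.02 m and z of gear_mid in the frame of seat below 0.07 m and linear speed of gear above 0.7 m/s) or (horizontal distance between ring_mid and seat below 0.02 m and z of ring_mid in the frame of seat below 0.07 m and linear speed of bronze_ring above 0.7 m/s) or (horizontal distance between hub_mid and seat below 0.02 m and z of hub_mid in the frame of seat below 0.07 m and linear speed of synchro_hub above 0.7 m/s) or (horizontal distance between collar_mid and seat below 0.02 m and z of collar_mid in the frame of seat below 0.07 m and linear speed of collar above 0.7 m/s) or (horizontal distance between bearing_mid and seat below 0.02 m and z of bearing_mid in the frame of seat below 0.07 m and linear speed of bearing above 0.7 m/s)).
It also fails if it takes over 125 s, if anything falls off the work surface, if the arm or the gripper's body presses on something with over 40 N, if the wrist force passes 120 N, or if a joint passes its speed limit or range.

## Working session

There is one attempt and no reset: what is moved stays moved. The work goes in short steps, Python scripts to look and compute and a tool call to move; the robot and the scene stay as the last step left them, time stands still between calls to the robot, and variables do not carry over. Pictures are saved under pics/ and viewed, and the job is handed in when it is done.

Besides the shell and the picture viewer there is one more tool, called after "Emit:" as a command line: name --pt "numbers of a row" for each row, then --argument value for the rest. drive_tool: Moves the arm, as the interface text tells. Its arguments: {"type":"object","properties":{"claw":{"type":"array"},"slide":{"type":"array"},"spin":{"type":"array"},"newtons":{"type":"number"}},"required":["claw","slide","spin"]}

```bash
mkdir -p pics; ls
python3 - <<'E'
from station import manip
import cv2
for n in("top","side"):
    cv2.imwrite(f"pics/{n}0.png",manip.camera(n)[:,:,::-1])
    c=manip.calibration(n);print(n,c)
print(manip.get_state(),manip.grip_point_offset)
E
```

```text
pics
top {'fx': 472.2988478831071, 'fy': 472.2988478831071, 'cx': 318.7359714155874, 'cy': 234.93543057204292, 'world_from_camera': array([[ 1.24314936e-02, -9.85354204e-01,  1.70066312e-01,
         3.40152949e+02],
       [-9.99837255e-01, -1.44730622e-02, -1.07700474e-02,
        -3.39514530e+01],
       [ 1.30736917e-02, -1.69904746e-01, -9.85373765e-01,
         1.01364613e+03],
       [ 0.00000000e+00,  0.00000000e+00,  0.00000000e+00,
         1.00000000e+00]])}
side {'fx': 465.09284134691893, 'fy': 465.09284134691893, 'cx': 322.1533043934714, 'cy': 245.5676833483188, 'world_from_camera': array([[ 7.14845648e-01, -5.26685519e-01,  4.59997896e-01,
         1.41399678e+02],
       [-6.99195524e-01, -5.48702095e-01,  4.58313899e-01,
        -3.62773908e+02],
       [ 1.10145152e-02, -6.49252166e-01, -7.60493462e-01,
         6.35942156e+02],
       [ 0.00000000e+00,  0.00000000e+00,  0.00000000e+00,
         1.00000000e+00]])}
{'t': 0.1, 'qpos': array([ 1.13481076e+00,  2.17682685e-01,  1.61480939e+00, -1.60299248e-06,
        1.31133584e+00, -1.12191030e-01]), 'qvel': array([-9.28126395e-05, -2.25401376e-03, -2.15535809e-03, -7.68989242e-04,
       -9.92979995e-04, -3.94552545e-04]), 'effort': array([-3.46817615e-04, -3.98076582e+01, -3.04970527e+01, -3.17498757e-05,
        4.22555837e-03, -1.49473112e-05]), 'tcp_pos': array([198.50508297, 591.83745215, 230.07776015]), 'tcp_rot': array([-3.13937127e+00, -2.48711835e-04,  2.81779826e+00]), 'contact_force': array([ 0.16257943,  0.15049707, -0.40554053]), 'moment': array([0.01305079, 0.01099366, 0.01408362]), 'finger_gap': 85.20309766920356} 18.700000000000003
```

View pics/top0.png

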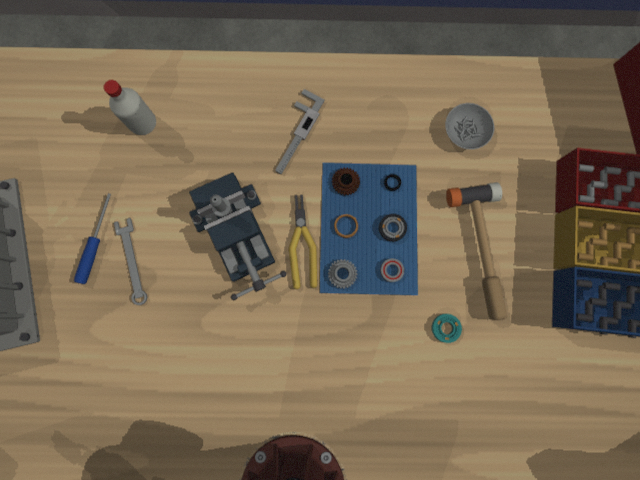

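View pics/side0.png

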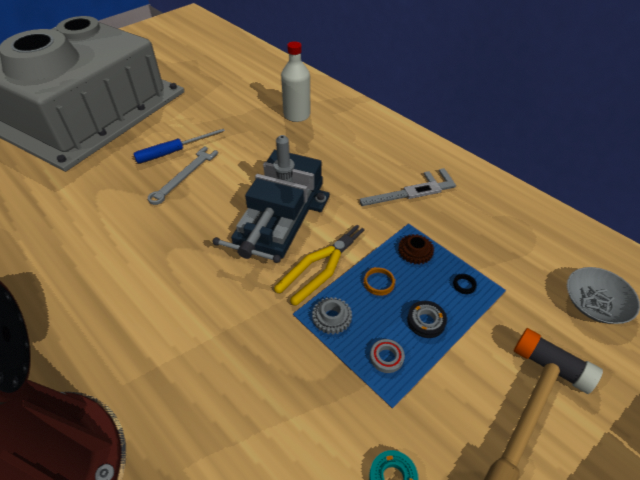

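Top view: worn gear (346,181), collar (392,182), ring (346,226), hub (392,228), gear (343,273), bearing (392,270), shaft tip about (217,201). The turquoise decoy hub is at (447,328). I'll zoom in to measure.

Run:
```python
import cv2
a=cv2.imread("pics/top0.png");b=cv2.imread("pics/side0.png")
cv2.imwrite("pics/tc.png",cv2.resize(a[155:305,310:430],None,fx=4,fy=4,interpolation=cv2.INTER_CUBIC)[:600])
cv2.imwrite("pics/ts.png",cv2.resize(a[165:255,180:280],None,fx=6,fy=6,interpolation=cv2.INTER_CUBIC))
cv2.imwrite("pics/sc.png",cv2.resize(b[220:410,290:510],None,fx=3,fy=3,interpolation=cv2.INTER_CUBIC))
cv2.imwrite("pics/ss.png",cv2.resize(b[125:215,230:340],None,fx=6,fy=6,interpolation=cv2.INTER_CUBIC))
```

```text
(no output)
```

View pics/tc.png

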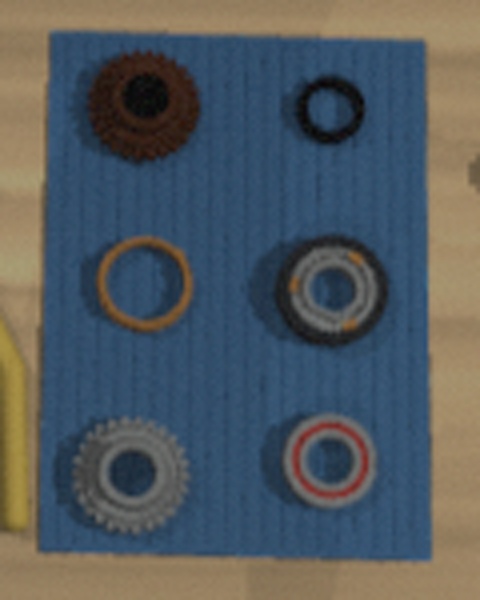

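View pics/ts.png

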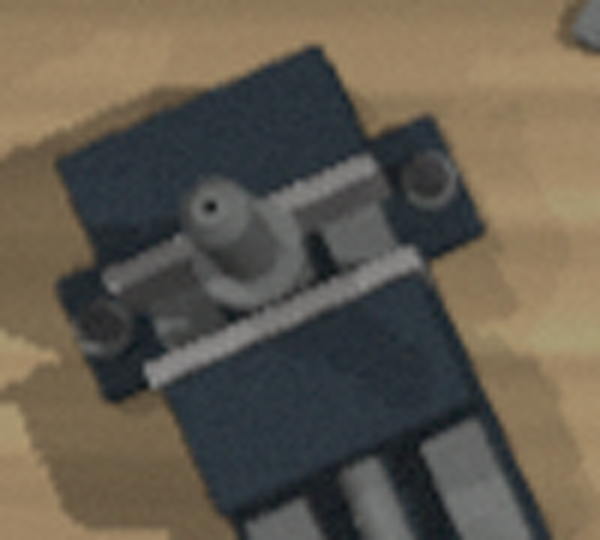

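View pics/sc.png

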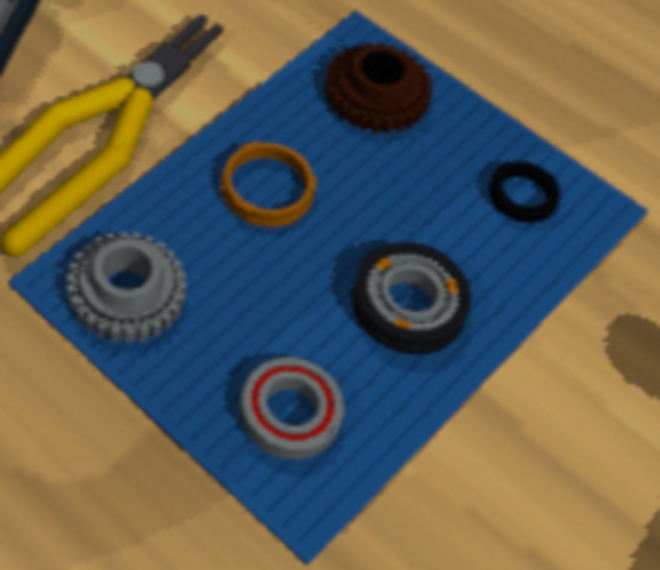

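View pics/ss.png

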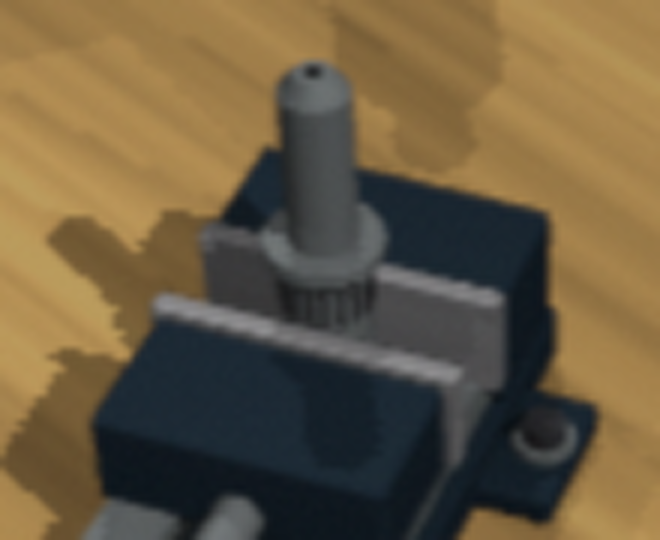

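```bash
cat > h.py <<'E'
from station import manip
import numpy as np
cal={n:manip.calibration(n) for n in("top","side")}
def ray(n,u,v):
    c=cal[n];T=c["world_from_camera"]
    d=T[:3,:3]@np.array([(u-c["cx"])/c["fx"],(v-c["cy"])/c["fy"],1]);return T[:3,3],d
def onz(n,u,v,z):
    o,d=ray(n,u,v);return o+d*(z-o[2])/d[2]
def proj(n,p):
    c=cal[n];T=c["world_from_camera"];q=T[:3,:3].T@(np.array(p)-T[:3,3])
    return np.array([c["fx"]*q[0]/q[2]+c["cx"],c["fy"]*q[1]/q[2]+c["cy"]])
def uc(p,s,off): return [(p[i]+.5)/s-.5+off[i] for i in(0,1)]
E
python3 - <<'E'
from h import *
P={"gear":((132,472),(125,266),26),"ring":((145,284),(268,181),13),"hub":((333,290),(411,293),17),"collar":((330,109),(525,190),11),"bearing":((329,461),(292,403),15),"worn":((146,96),(382,70),26)}
for k,(a,b,z) in P.items():
    p=onz("top",*uc(a,4,(310,155)),z);q=onz("side",*uc(b,3,(290,220)),z);print(k,p.round(1),q.round(1))
p=onz("top",*uc((211,206),6,(180,165)),154);q=onz("side",*uc((314,72),6,(230,125)),154);print(p.round(1),q.round(1))
E
```

```text
gear [431.2 -95.8  26. ] [431.3 -96.3  26. ]
ring [ 534.1 -103.2   13. ] [ 533.7 -106.4   13. ]
hub [ 531.6 -204.2   17. ] [ 530.4 -206.6   17. ]
collar [ 634.1 -205.    11. ] [ 633.  -208.4   11. ]
bearing [ 439.5 -201.1   15. ] [ 439.4 -203.9   15. ]
worn [ 635.4 -102.6   26. ] [ 633.4 -105.1   26. ]
[553.9 151.6 154. ] [553.9 149.3 154. ]
```

Emit:
drive_tool --claw '[0.085,0.085,0.085,0.085,0.085,0.085,0.085,0.085,0.085,0.085,0.085,0.085,0.085,0.085,0.085,0.085,0.085,0.085]' --pt "0.0145 -0.043 0" --pt "0.0145 -0.043 0" --pt "0.0145 -0.043 0" --pt "0.0145 -0.043 0" --pt "0.0145 -0.043 0" --pt "0.0145 -0.043 0" --pt "0.0145 -0.043 0" --pt "0.0145 -0.043 0" --pt "0.0145 -0.043 0" --pt "0.0145 -0.043 0" --pt "0.0145 -0.043 -0.02" --pt "0.0145 -0.043 -0.02" --pt "0.0145 -0.043 -0.02" --pt "0.0145 -0.043 -0.02" --pt "0.0145 -0.043 -0.02" --pt "0.0145 -0.043 -0.02" --pt "0 0 0" --pt "0 0 0" --spin '[-0.078,-0.078,-0.078,-0.078,-0.078,-0.078,-0.078,-0.078,-0.078,-0.078,-0.078,-0.078,-0.078,-0.078,-0.078,-0.078,0,0]' --newtons 40

```text
t: 2.35
tcp_pos: [430.2, -95.0, 111.0]
tcp_rot: [-3.14, -0.001, 1.57]
contact_force: [-0.4, -0.3, 0.3]
finger_gap: 85.2
```

Emit:
drive_tool --claw '[0.075,0.075,0.075,0.075,0.075,0.075,0.075]' --pt "0.001 -0.001 -0.03" --pt "0 0 -0.03" --pt "0 0 -0.02" --pt "0 0 -0.015" --pt "0 0 -0.01" --pt "0 0 0" --pt "0 0 0" --spin '[0,0,0,0,0,0,0]'

```text
t: 3.22
tcp_pos: [432.6, -96.6, 7.0]
tcp_rot: [3.14, 0.001, 1.57]
contact_force: [-0.3, -0.3, -0.7]
finger_gap: 75.0
```

```bash
cat > snap.py <<'E'
import sys,cv2
from station import manip
n,name,x0,y0,x1,y1,s=sys.argv[1],sys.argv[2],*map(int,sys.argv[3:])
a=manip.camera(n)[:,:,::-1]
cv2.imwrite(f"pics/{name}.png",cv2.resize(a[y0:y1,x0:x1],None,fx=s,fy=s,interpolation=cv2.INTER_CUBIC))
E
python3 snap.py side g1 250 200 450 350 4
```

```text
(no output)
```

View pics/g1.png

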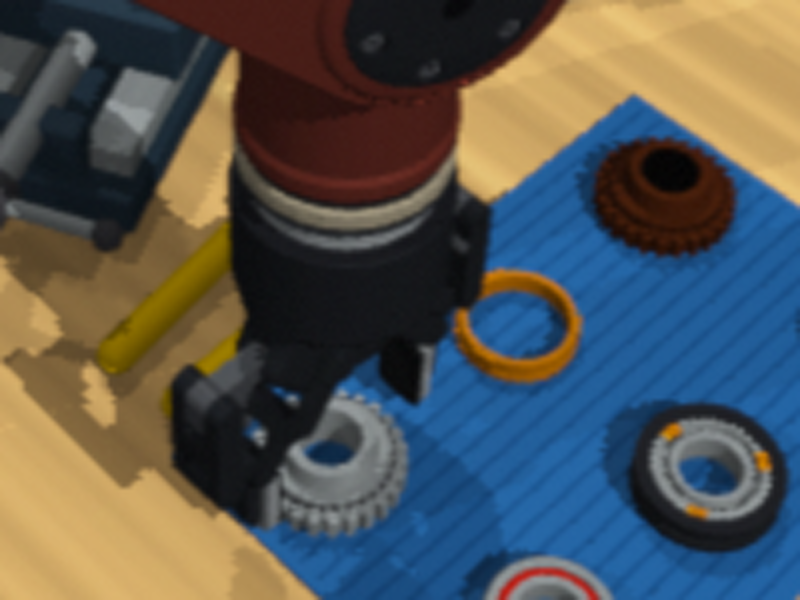

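Run:
```python
from h import *
for z in (10,15,20,25):
  for x in(395,385,470):
    for y in(-107.6,-85.6): print(z,x,y,((proj("side",(x,y,z))-[250,200])*4).round())
```

```text
10 395 -107.6 [278. 530.]
10 395 -85.6 [238. 494.]
10 385 -107.6 [259. 547.]
10 385 -85.6 [220. 510.]
10 470 -107.6 [413. 416.]
10 470 -85.6 [373. 383.]
15 395 -107.6 [278. 524.]
15 395 -85.6 [238. 488.]
15 385 -107.6 [259. 540.]
15 385 -85.6 [219. 503.]
15 470 -107.6 [413. 409.]
15 470 -85.6 [374. 376.]
20 395 -107.6 [278. 517.]
20 395 -85.6 [238. 481.]
20 385 -107.6 [259. 533.]
20 385 -85.6 [219. 497.]
20 470 -107.6 [414. 402.]
20 470 -85.6 [374. 369.]
25 395 -107.6 [278. 510.]
25 395 -85.6 [238. 474.]
25 385 -107.6 [259. 526.]
25 385 -85.6 [219. 490.]
25 470 -107.6 [415. 394.]
25 470 -85.6 [375. 361.]
```

Emit:
drive_tool --claw '[0.075,0.075,0.05,0.05,0.05,0.05,0.05,0.05]' --pt "-0.001 0 -0.005" --pt "0 0 -0.004" --pt "0 0 0" --pt "0 0 0" --pt "0 0 0" --pt "0 0 0" --pt "0 0 0" --pt "0 0 0" --spin '[0,0,0,0,0,0,0,0]' --newtons 40

```text
t: 4.28
tcp_pos: [431.6, -96.7, -2.1]
tcp_rot: [3.14, 0.0, 1.57]
contact_force: [0.7, 0.8, 5.2]
finger_gap: 60.6
```

```bash
python3 snap.py side g2 250 200 450 350 4
```

```text
(no output)
```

View pics/g2.png

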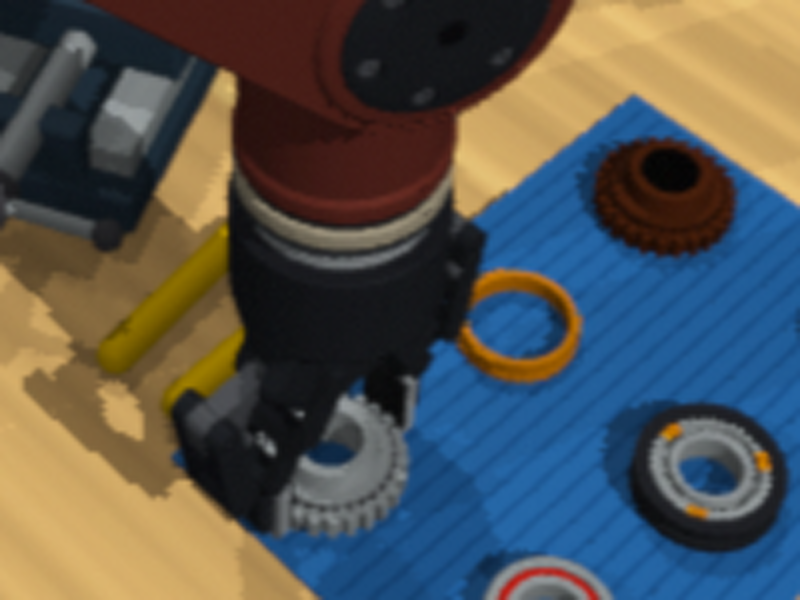

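Emit:
drive_tool --claw '[0.05,0.05,0.05,0.05,0.05,0.05,0.05,0.05,0.05,0.05,0.05,0.05,0.05,0.05]' --pt "0 0 0.02" --pt "0 0 0.04" --pt "0 0 0.04" --pt "0 0 0.04" --pt "0.0 0.0 0.047" --pt "0.0204 0.0411 0" --pt "0.0204 0.0411 0" --pt "0.0204 0.0411 0" --pt "0.0204 0.0411 0" --pt "0.0204 0.0411 0" --pt "0.0204 0.0411 0" --pt "0 0 0" --pt "0 0 0" --pt "0 0 0" --spin '[0,0,0,0,0,0,0,0,0,0,0,0,0,0]'

```text
t: 6.08
tcp_pos: [552.3, 149.1, 183.5]
tcp_rot: [-3.14, 0.001, 1.569]
contact_force: [0.5, 0.6, -1.7]
finger_gap: 60.5
```

```bash
python3 snap.py side g3 190 60 390 210 4;python3 snap.py top g3t 140 120 290 240 5
```

```text
(no output)
```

View pics/g3.png

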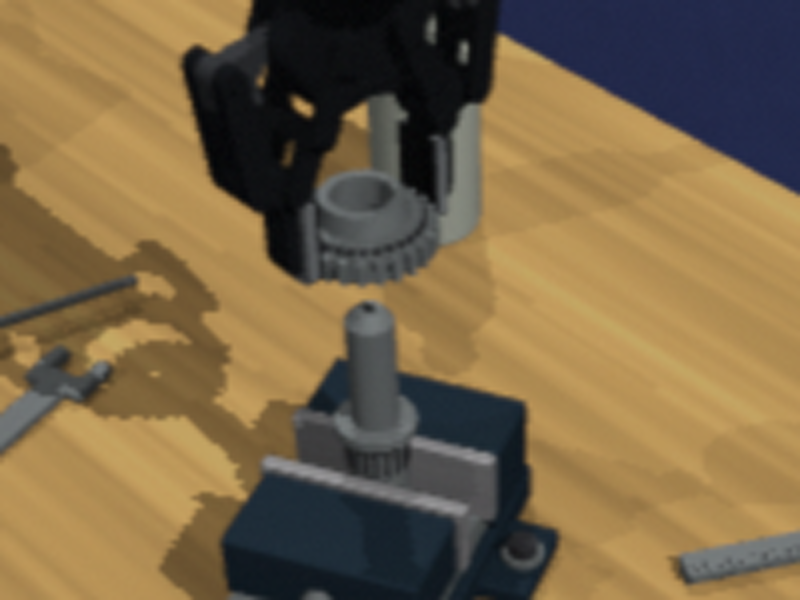

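View pics/g3t.png

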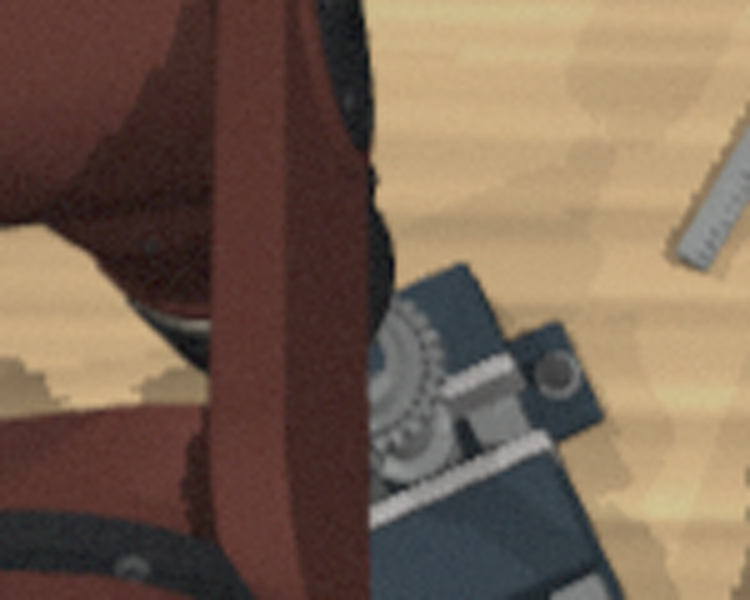

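Run:
```python
from h import *
for z in(209.5,211.5,213.5):print(onz("side",*uc((361,193),4,(190,60)),z))
print(onz("side",*uc((369,307),4,(190,60)),154))
```

```text
[554.10570362 149.84158453 209.5       ]
[552.17012563 147.43743436 211.5       ]
[550.23454764 145.03328418 213.5       ]
[554.27744867 149.76931222 154.        ]
```

Emit:
drive_tool --claw '[0.05,0.05,0.05,0.05,0.05,0.05]' --pt "0.0015 0.001 -0.01" --pt "0 0 -0.015" --pt "0 0 -0.01" --pt "0 0 -0.008" --pt "0 0 0" --pt "0 0 0" --spin '[0,0,0,0,0,0]'

```text
t: 6.92
tcp_pos: [555.1, 151.2, 141.6]
tcp_rot: [3.141, -0.0, 1.57]
contact_force: [-0.0, 0.1, -3.1]
finger_gap: 60.1
```

```bash
python3 snap.py side g4 190 60 390 210 4
```

```text
(no output)
```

View pics/g4.png

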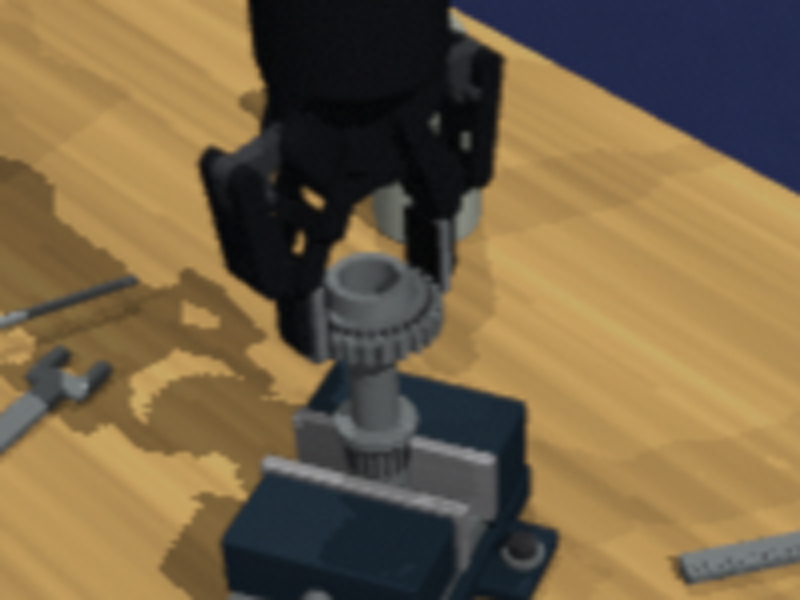

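Emit:
drive_tool --claw '[0.05,0.05,0.05,0.05,0.05]' --pt "-0.0005 0 -0.006" --pt "0 0 -0.008" --pt "0 0 -0.008" --pt "0 0 -0.008" --pt "0 0 0" --spin '[0,0,0,0,0]'

```text
t: 7.6
tcp_pos: [553.2, 151.0, 109.9]
tcp_rot: [-3.139, 0.0, 1.57]
contact_force: [0.2, -0.6, -1.7]
finger_gap: 60.5
```

Emit:
drive_tool --claw '[0.05,0.05,0.05,0.05,0.05]' --pt "0 0 -0.006" --pt "0 0 -0.006" --pt "0 0 -0.004" --pt "0 0 -0.002" --pt "0 0 0" --spin '[0,0,0,0,0]'

```text
t: 8.22
tcp_pos: [554.1, 151.1, 93.1]
tcp_rot: [-3.141, 0.0, 1.57]
contact_force: [0.4, 1.3, -1.5]
finger_gap: 60.7
```

Emit:
drive_tool --claw '[0.05,0.05,0.05,0.05]' --pt "0 0 -0.0015" --pt "0 0 -0.001" --pt "0 0 -0.001" --pt "0 0 0" --spin '[0,0,0,0]'

```text
t: 8.72
tcp_pos: [554.3, 151.2, 89.9]
tcp_rot: [3.141, -0.0, 1.57]
contact_force: [-0.5, 0.4, -1.6]
finger_gap: 60.4
```

Emit:
drive_tool --claw '[0.05,0.05,0.05]' --pt "0 0 -0.001" --pt "0 0 -0.001" --pt "0 0 0" --spin '[0,0,0]'

```text
t: 9.1
tcp_pos: [554.4, 151.2, 89.8]
tcp_rot: [-3.141, 0.0, 1.57]
contact_force: [-5.5, -1.8, 7.9]
finger_gap: 60.5
```

```bash
python3 snap.py side g5 190 60 390 210 4
```

```text
(no output)
```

View pics/g5.png

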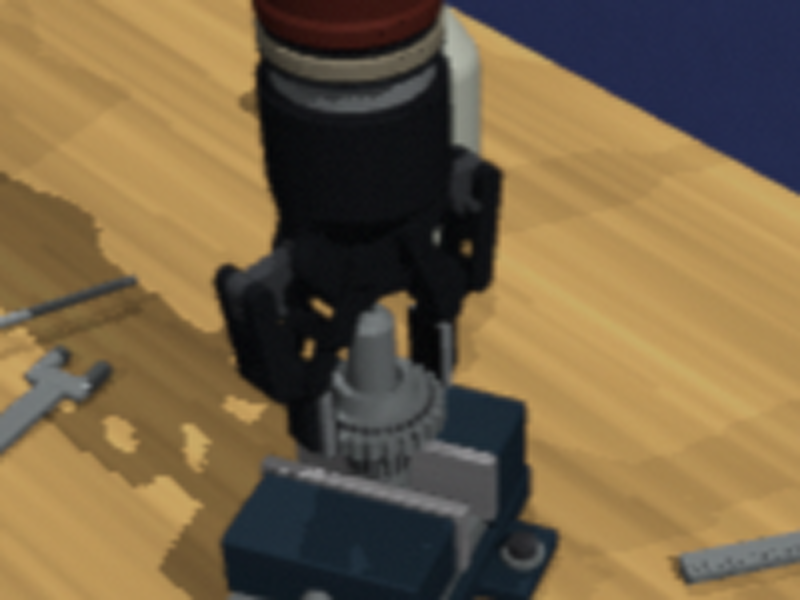

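Emit:
drive_tool --claw '[0.075,0.075,0.075,0.075,0.075,0.075,0.075]' --pt "0 0 0" --pt "0 0 0" --pt "0 0 0.01" --pt "0 0 0.025" --pt "0 0 0.03" --pt "0 0 0.03" --pt "0 0 0" --spin '[0,0,0,0,0,0,0]'

```text
t: 10.02
tcp_pos: [557.0, 151.6, 186.8]
tcp_rot: [3.134, -0.001, 1.57]
contact_force: [0.2, -0.0, 0.3]
finger_gap: 74.7
```

```bash
python3 snap.py side g6 190 60 390 210 4
```

```text
(no output)
```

View pics/g6.png

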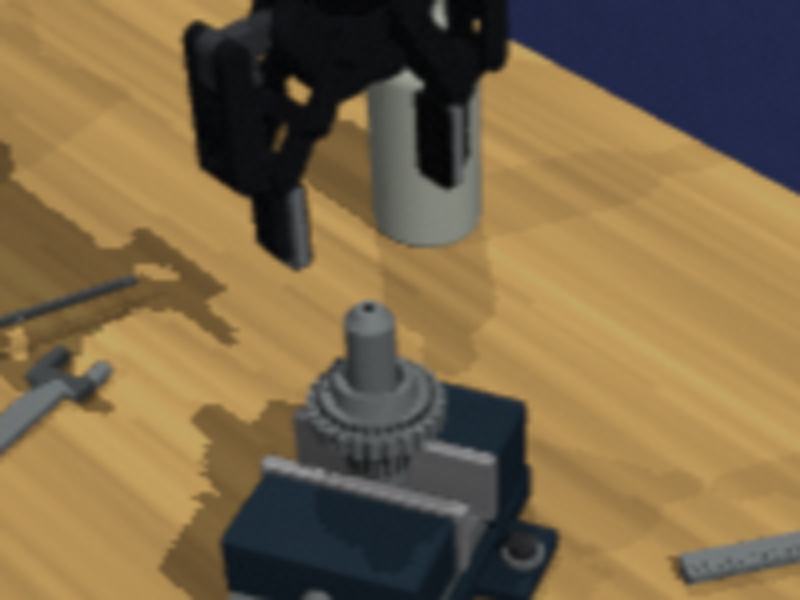

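Emit:
drive_tool --claw '[0.07,0.07,0.07,0.07,0.07,0.07,0.068,0.068,0.068,0.068,0.068,0.068]' --pt "-0.0033 -0.0427 0" --pt "-0.0033 -0.0427 0" --pt "-0.0033 -0.0427 0" --pt "-0.0033 -0.0427 0" --pt "-0.0033 -0.0427 0" --pt "-0.0033 -0.0427 0" --pt "0 0 -0.03" --pt "0 0 -0.04" --pt "0 0 -0.04" --pt "0 0 -0.035" --pt "0 0 0" --pt "0 0 0" --spin '[0,0,0,0,0,0,0,0,0,0,0,0]'

```text
t: 11.58
tcp_pos: [534.6, -105.1, 38.1]
tcp_rot: [3.142, 0.0, 1.57]
contact_force: [0.3, -0.5, 0.8]
finger_gap: 68.1
```

```bash
python3 snap.py side r1 290 190 490 340 4; python3 -c "
from station import manip;print(manip.get_state()['tcp_pos'])"
```

```text
[ 535.52579031 -105.39880988   39.02209579]
```

View pics/r1.png

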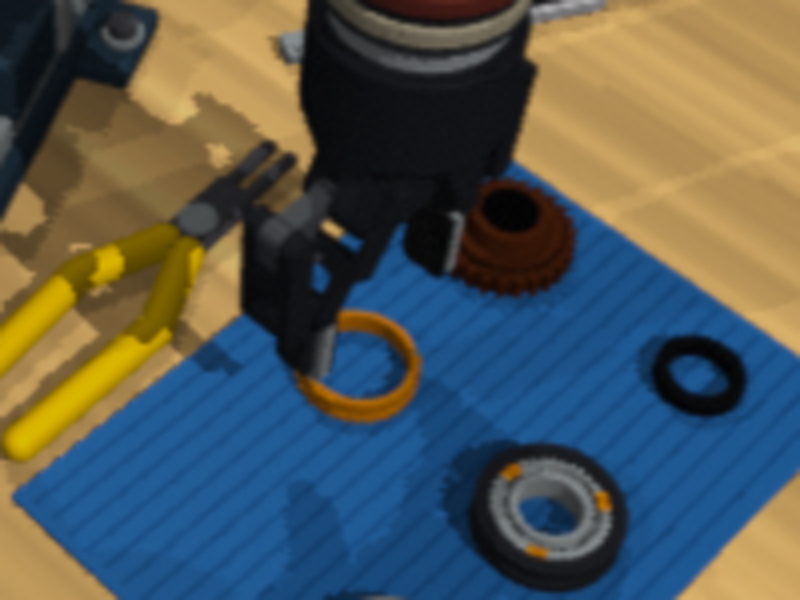

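Emit:
drive_tool --claw '[0.068,0.068,0.068,0.068,0.068,0.04,0.04,0.04,0.04,0.04]' --pt "-0.001 0 -0.012" --pt "0 0 -0.012" --pt "0 0 -0.008" --pt "0 0 -0.005" --pt "0 0 -0.001" --pt "0 0 0" --pt "0 0 0" --pt "0 0 0" --pt "0 0 0" --pt "0 0 0" --spin '[0,0,0,0,0,0,0,0,0,0]' --newtons 30

```text
t: 12.88
tcp_pos: [534.1, -105.3, 0.3]
tcp_rot: [3.14, 0.0, 1.57]
contact_force: [0.5, -0.7, 3.3]
finger_gap: 49.9
```

```bash
python3 snap.py side r2 290 190 490 340 4; python3 -c "
from station import manip;print(manip.get_state()['tcp_pos'])"
```

```text
[ 5.34028120e+02 -1.05252461e+02  3.23379737e-01]
```

View pics/r2.png

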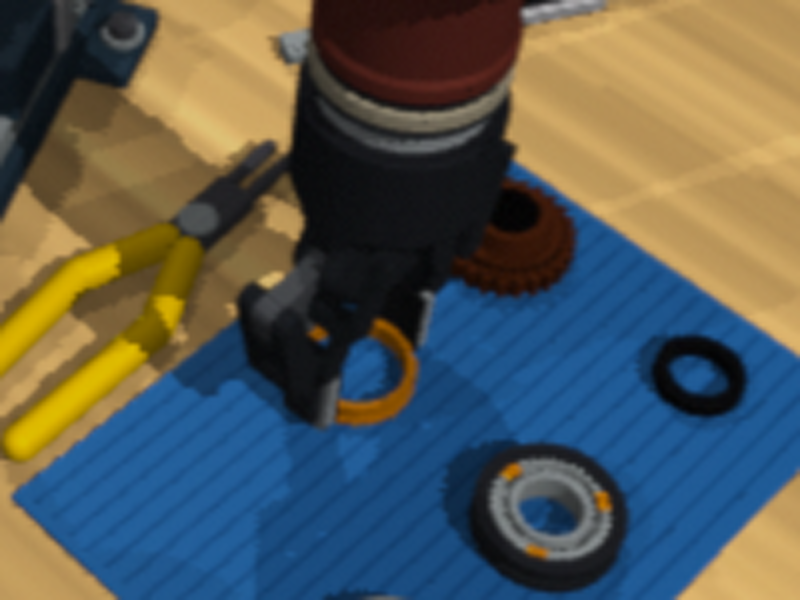

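Emit:
drive_tool --claw '[0.04,0.04,0.04,0.04,0.04,0.04,0.04,0.04,0.04,0.04,0.04,0.04,0.04,0.04]' --pt "0 0 0.015" --pt "0 0 0.03" --pt "0 0 0.04" --pt "0 0 0.045" --pt "0.0 0.0 0.045" --pt "0.0034 0.0427 0" --pt "0.0034 0.0427 0" --pt "0.0034 0.0427 0" --pt "0.0034 0.0427 0" --pt "0.0034 0.0427 0" --pt "0.0034 0.0427 0" --pt "0 0 0" --pt "0 0 0" --pt "0 0 0" --spin '[0,0,0,0,0,0,0,0,0,0,0,0,0,0]'

```text
t: 14.68
tcp_pos: [553.6, 150.0, 174.7]
tcp_rot: [-3.141, 0.0, 1.569]
contact_force: [-0.3, 0.0, -0.4]
finger_gap: 49.9
```

```bash
python3 snap.py side r3 190 60 390 210 4; python3 -c "
from station import manip;print(manip.get_state()['tcp_pos'])"
```

```text
[553.69274417 150.02997356 174.76342552]
```

View pics/r3.png

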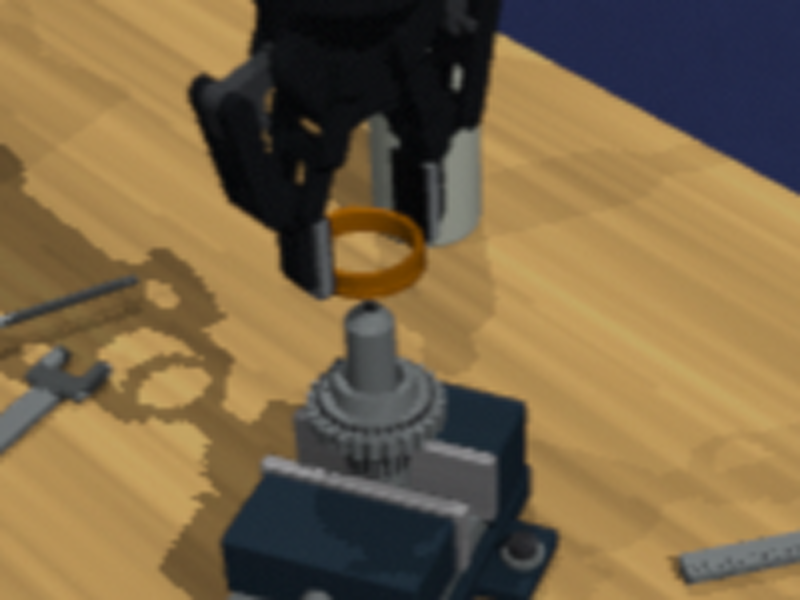

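Emit:
drive_tool --claw '[0.04,0.04,0.04,0.04,0.04,0.04,0.04,0.04,0.04]' --pt "0.0 0.001 -0.01" --pt "0 0 -0.01" --pt "0 0 -0.01" --pt "0 0 -0.01" --pt "0 0 -0.008" --pt "0 0 -0.007" --pt "0 0 -0.005" --pt "0 0 0" --pt "0 0 0" --spin '[0,0,0,0,0,0,0,0,0]'

```text
t: 15.85
tcp_pos: [554.2, 152.2, 115.2]
tcp_rot: [3.141, -0.0, 1.57]
contact_force: [0.1, -0.0, -0.4]
finger_gap: 50.0
```

```bash
python3 snap.py side r4 190 60 390 210 4; python3 -c "
from station import manip;print(manip.get_state()['tcp_pos'])"
```

```text
[554.23189012 152.17602535 115.27462469]
```

View pics/r4.png

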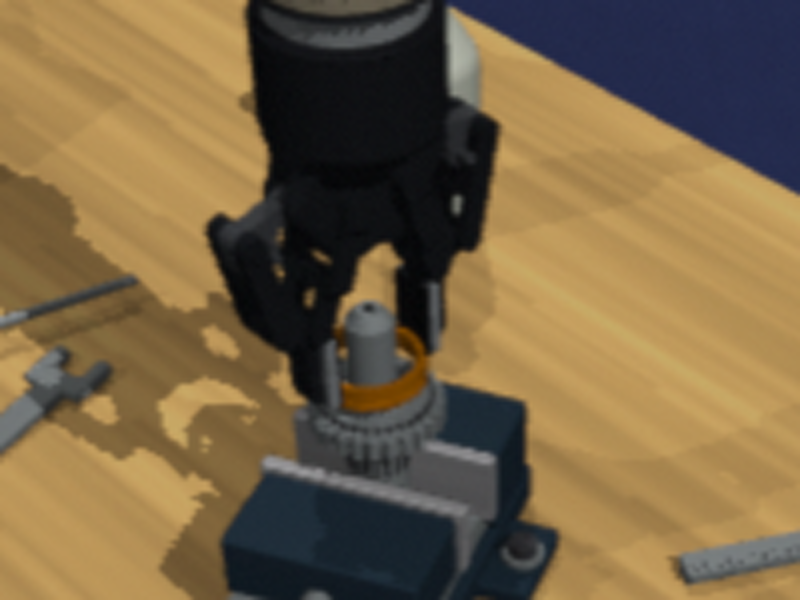

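Emit:
drive_tool --claw '[0.04,0.04,0.04,0.04,0.04]' --pt "0.0003 -0.001 0" --pt "0 0 -0.003" --pt "0 0 -0.003" --pt "0 0 -0.001" --pt "0 0 0" --spin '[0,0,0,0,0]'

```text
t: 16.52
tcp_pos: [554.0, 151.1, 107.5]
tcp_rot: [-3.141, 0.0, 1.57]
contact_force: [-0.2, 0.0, -0.6]
finger_gap: 50.2
```

Emit:
drive_tool --claw '[0.04,0.04,0.04,0.04]' --pt "0 0 -0.001" --pt "0 0 -0.001" --pt "0 0 -0.0005" --pt "0 0 0" --spin '[0,0,0,0]'

```text
t: 17.02
tcp_pos: [554.3, 151.2, 106.3]
tcp_rot: [3.141, 0.0, 1.57]
contact_force: [-1.7, 0.1, 5.0]
finger_gap: 50.0
```

```bash
python3 snap.py side r5 190 60 390 210 4; python3 -c "
from station import manip;print(manip.get_state()['tcp_pos'])"
```

```text
[554.29068011 151.19818176 106.3304794 ]
```

View pics/r5.png

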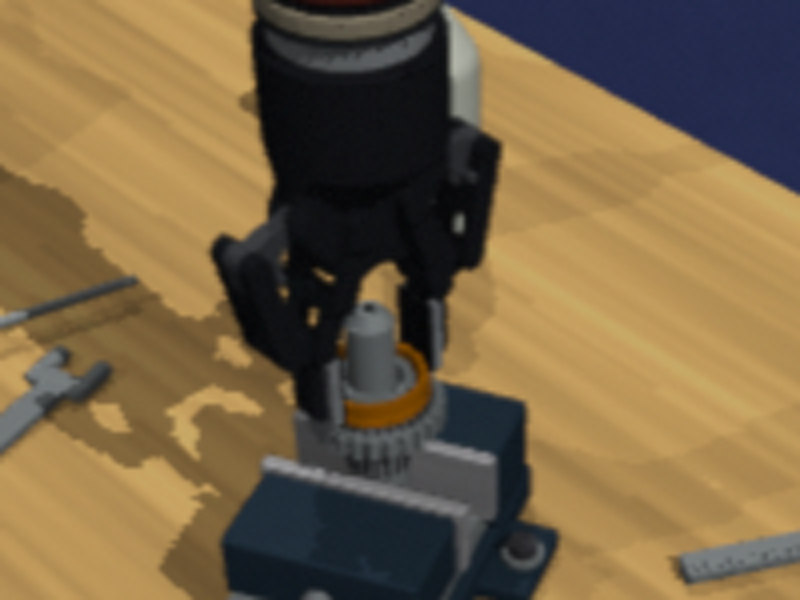

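Emit:
drive_tool --claw '[0.072,0.072,0.072,0.072,0.072,0.072,0.072]' --pt "0 0 0" --pt "0 0 0" --pt "0 0 0.01" --pt "0 0 0.025" --pt "0 0 0.025" --pt "0 0 0.02" --pt "0 0 0" --spin '[0,0,0,0,0,0,0]'

```text
t: 17.95
tcp_pos: [555.9, 151.4, 188.0]
tcp_rot: [3.137, -0.001, 1.57]
contact_force: [0.2, -0.4, -0.1]
finger_gap: 72.4
```

```bash
python3 snap.py side r6 190 60 390 210 4
```

```text
(no output)
```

View pics/r6.png

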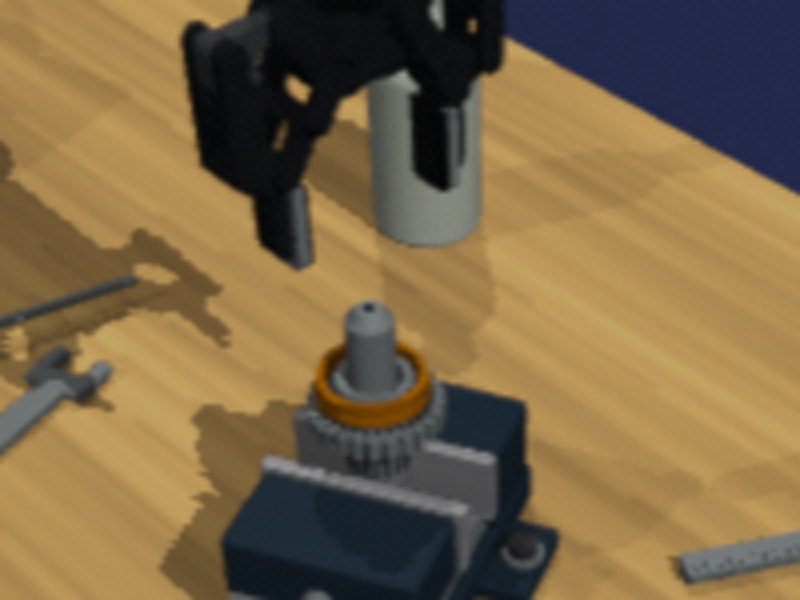

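Emit:
drive_tool --claw '[0.074,0.074,0.074,0.074,0.074,0.074,0.074,0.074,0.074,0.074,0.074,0.074,0.074]' --pt "-0.0033 -0.0509 0" --pt "-0.0033 -0.0509 0" --pt "-0.0033 -0.0509 0" --pt "-0.0033 -0.0509 0" --pt "-0.0033 -0.0509 0" --pt "-0.0033 -0.0509 0" --pt "-0.0033 -0.0509 0" --pt "0 0 -0.03" --pt "0 0 -0.04" --pt "0 0 -0.04" --pt "0 0 -0.03" --pt "0 0 0" --pt "0 0 0" --spin '[0,0,0,0,0,0,0,0,0,0,0,0,0]'

```text
t: 19.62
tcp_pos: [531.3, -205.3, 45.6]
tcp_rot: [3.141, 0.0, 1.57]
contact_force: [-0.3, -0.0, -0.0]
finger_gap: 73.8
```

```bash
python3 snap.py side h1 330 210 530 360 4; python3 -c "
from station import manip;print(manip.get_state()['tcp_pos'])"
```

```text
[ 532.03769276 -205.63117657   46.53110492]
```

View pics/h1.png

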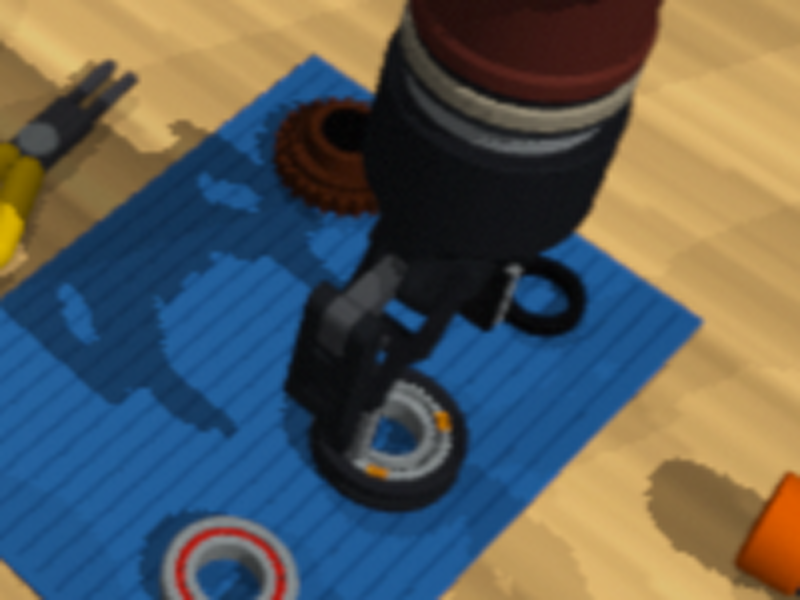

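Emit:
drive_tool --claw '[0.074,0.074,0.074,0.074,0.074,0.05,0.05,0.05,0.05,0.05]' --pt "-0.0005 0 -0.015" --pt "0 0 -0.015" --pt "0 0 -0.01" --pt "0 0 -0.005" --pt "0 0 -0.001" --pt "0 0 0" --pt "0 0 0" --pt "0 0 0" --pt "0 0 0" --pt "0 0 0" --spin '[0,0,0,0,0,0,0,0,0,0]' --newtons 40

```text
t: 20.92
tcp_pos: [531.6, -205.6, 0.4]
tcp_rot: [3.139, 0.001, 1.57]
contact_force: [0.6, 1.3, 5.5]
finger_gap: 58.9
```

```bash
python3 snap.py side h2 330 210 530 360 4; python3 -c "
from station import manip;print(manip.get_state()['tcp_pos'])"
```

```text
[ 5.31643055e+02 -2.05534141e+02  3.41673567e-01]
```

View pics/h2.png

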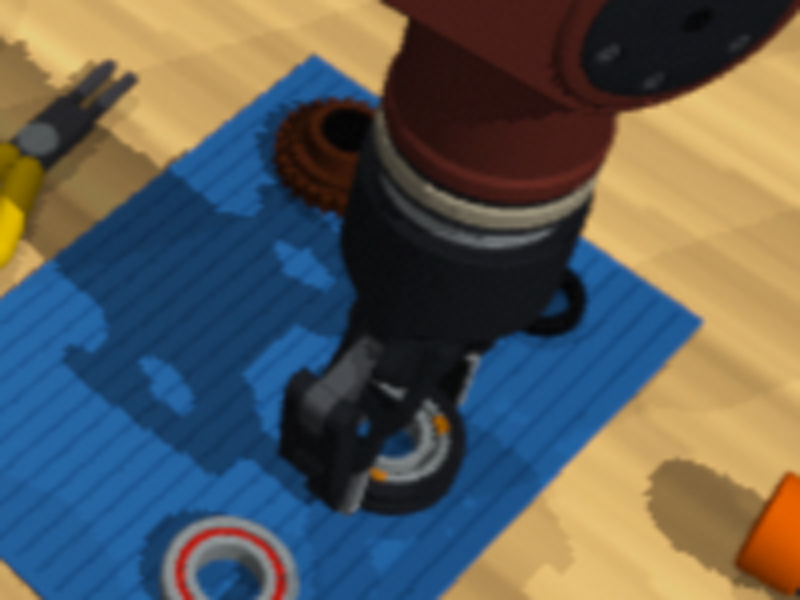

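Emit:
drive_tool --claw '[0.05,0.05,0.05,0.05,0.05,0.05,0.05,0.05,0.05,0.05,0.05,0.05,0.05,0.05,0.05]' --pt "0 0 0.015" --pt "0 0 0.03" --pt "0 0 0.04" --pt "0 0 0.045" --pt "0.0 0.0 0.045" --pt "0.0032 0.0509 0" --pt "0.0032 0.0509 0" --pt "0.0032 0.0509 0" --pt "0.0032 0.0509 0" --pt "0.0032 0.0509 0" --pt "0.0032 0.0509 0" --pt "0.0032 0.0509 0" --pt "0 0 0" --pt "0 0 0" --pt "0 0 0" --spin '[0,0,0,0,0,0,0,0,0,0,0,0,0,0,0]'

```text
t: 22.85
tcp_pos: [552.5, 149.8, 174.0]
tcp_rot: [-3.141, 0.001, 1.568]
contact_force: [-0.2, 0.6, -2.7]
finger_gap: 58.5
```

```bash
python3 snap.py side h3 190 60 390 210 4; python3 -c "
from station import manip;print(manip.get_state()['tcp_pos'])"
```

```text
[552.72335728 149.75228033 174.08793284]
```

View pics/h3.png

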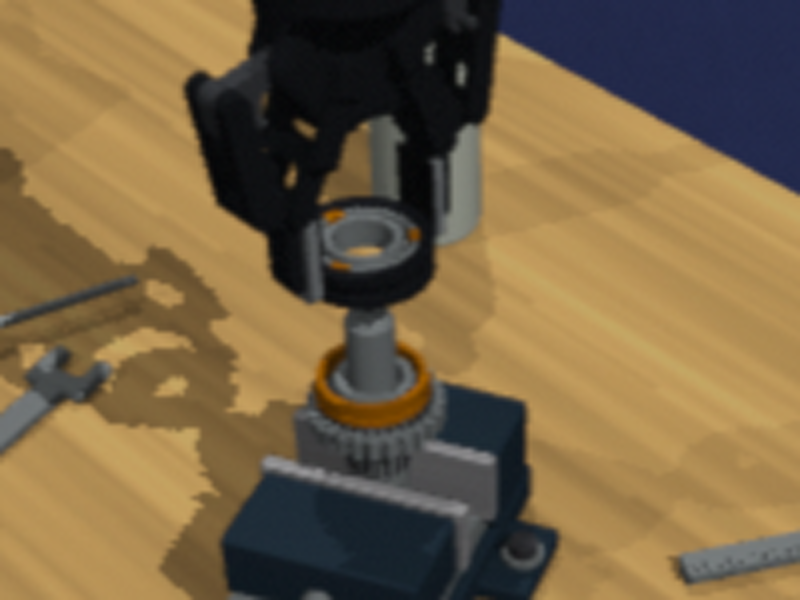

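Emit:
drive_tool --claw '[0.05,0.05,0.05,0.05,0.05,0.05,0.05]' --pt "0.001 0.0005 0" --pt "0 0 -0.008" --pt "0 0 -0.01" --pt "0 0 -0.01" --pt "0 0 -0.008" --pt "0 0 0" --pt "0 0 0" --spin '[0,0,0,0,0,0,0]'

```text
t: 23.78
tcp_pos: [554.2, 151.7, 138.5]
tcp_rot: [3.141, -0.0, 1.57]
contact_force: [0.0, -0.1, -2.2]
finger_gap: 58.6
```

```bash
python3 snap.py side h4 190 60 390 210 4; python3 -c "
from station import manip;print(manip.get_state()['tcp_pos'])"
```

```text
[554.34703762 151.728143   138.73982043]
```

View pics/h4.png

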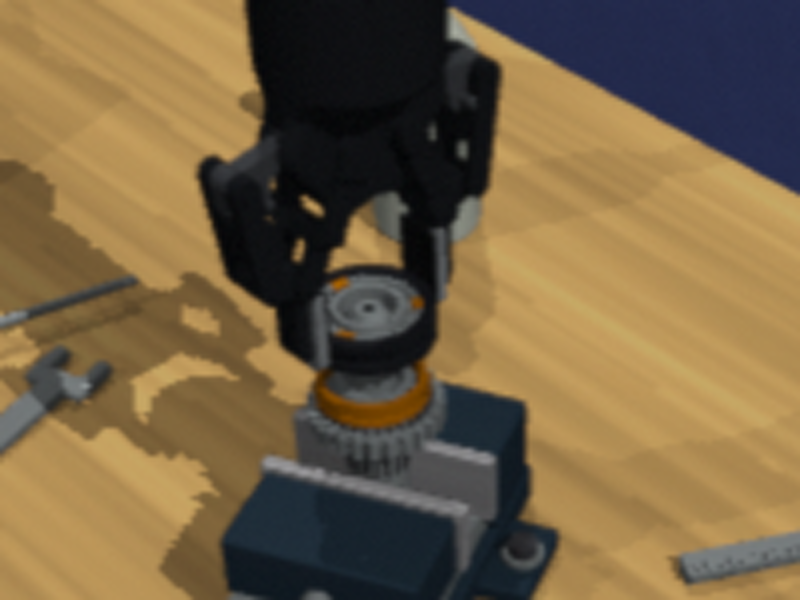

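Emit:
drive_tool --claw '[0.05,0.05,0.05,0.05,0.05]' --pt "0 -0.0003 -0.006" --pt "0 0 -0.006" --pt "0 0 -0.005" --pt "0 0 -0.003" --pt "0 0 0" --spin '[0,0,0,0,0]'

```text
t: 24.45
tcp_pos: [553.6, 151.3, 117.8]
tcp_rot: [-3.141, 0.0, 1.57]
contact_force: [-1.0, 0.0, -1.5]
finger_gap: 58.4
```

Emit:
drive_tool --claw '[0.05,0.05,0.05,0.05]' --pt "0 0 -0.001" --pt "0 0 -0.001" --pt "0 0 -0.0005" --pt "0 0 0" --spin '[0,0,0,0]'

```text
t: 24.95
tcp_pos: [554.2, 151.4, 116.4]
tcp_rot: [3.141, -0.0, 1.57]
contact_force: [-0.9, -0.3, 1.9]
finger_gap: 58.4
```

Emit:
drive_tool --claw '[0.05,0.05,0.075,0.075,0.075,0.075,0.075,0.075,0.06]' --pt "0 0 -0.0007" --pt "0 0 0" --pt "0 0 0" --pt "0 0 0" --pt "0 0 0.01" --pt "0 0 0.02" --pt "0 0 0.02" --pt "0 0 0.02" --pt "0 0 0" --spin '[0,0,0,0,0,0,0,0,0]'

```text
t: 26.08
tcp_pos: [556.1, 151.7, 188.7]
tcp_rot: [3.135, -0.001, 1.57]
contact_force: [0.9, 0.5, -0.3]
finger_gap: 60.2
```

```bash
python3 snap.py side h5 190 60 390 210 4
```

```text
(no output)
```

View pics/h5.png

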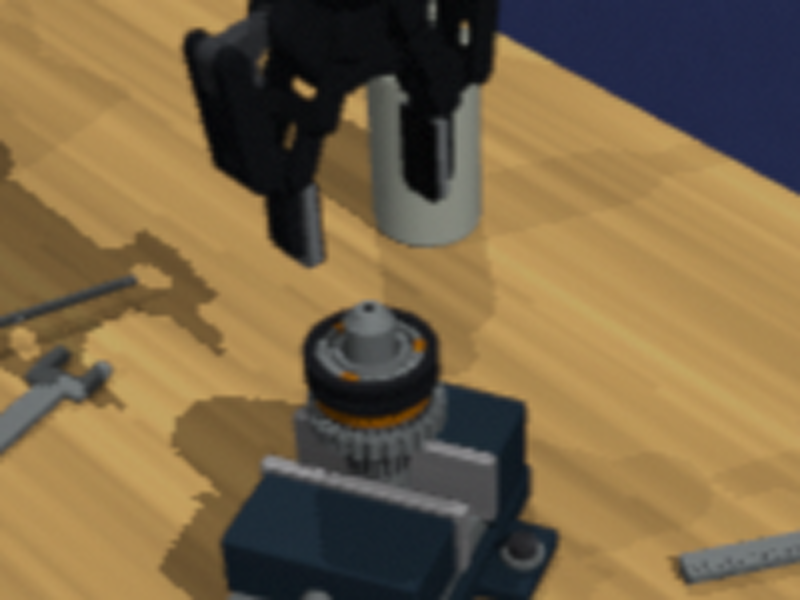

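Emit:
drive_tool --claw '[0.056,0.056,0.056,0.056,0.056,0.056,0.056,0.056,0.056,0.056,0.056,0.056,0.056,0.056]' --pt "0.0099 -0.0447 0" --pt "0.0099 -0.0447 0" --pt "0.0099 -0.0447 0" --pt "0.0099 -0.0447 0" --pt "0.0099 -0.0447 0" --pt "0.0099 -0.0447 0" --pt "0.0099 -0.0447 0" --pt "0.0099 -0.0447 0" --pt "0 0 -0.03" --pt "0 0 -0.04" --pt "0 0 -0.04" --pt "0 0 -0.03" --pt "0 0 0" --pt "0 0 0" --spin '[0,0,0,0,0,0,0,0,0,0,0,0,0,0]'

```text
t: 27.88
tcp_pos: [633.6, -206.4, 45.7]
tcp_rot: [3.141, 0.0, 1.57]
contact_force: [-0.3, -0.5, 0.9]
finger_gap: 55.8
```

```bash
python3 snap.py side c1 370 190 570 340 4; python3 -c "
from station import manip;print(manip.get_state()['tcp_pos'])"
```

```text
[ 634.37641329 -206.78987148   46.76958248]
```

View pics/c1.png

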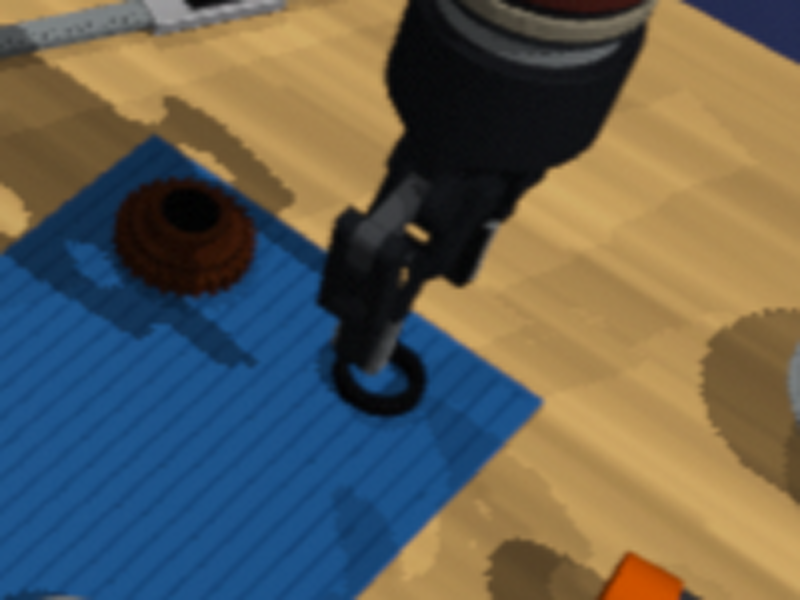

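Emit:
drive_tool --claw '[0.056,0.056,0.056,0.056,0.056,0.025,0.025,0.025,0.025,0.025]' --pt "-0.0005 0 -0.015" --pt "0 0 -0.015" --pt "0 0 -0.01" --pt "0 0 -0.0035" --pt "0 0 -0.0005" --pt "0 0 0" --pt "0 0 0" --pt "0 0 0" --pt "0 0 0" --pt "0 0 0" --spin '[0,0,0,0,0,0,0,0,0,0]' --newtons 30

```text
t: 29.18
tcp_pos: [633.6, -206.7, 2.1]
tcp_rot: [3.14, 0.001, 1.57]
contact_force: [-0.6, -0.2, 5.8]
finger_gap: 36.4
```

```bash
python3 snap.py side c2 370 190 570 340 4; python3 -c "
from station import manip;print(manip.get_state()['tcp_pos'])"
```

```text
[ 633.51341011 -206.6692254     2.10455458]
```

View pics/c2.png

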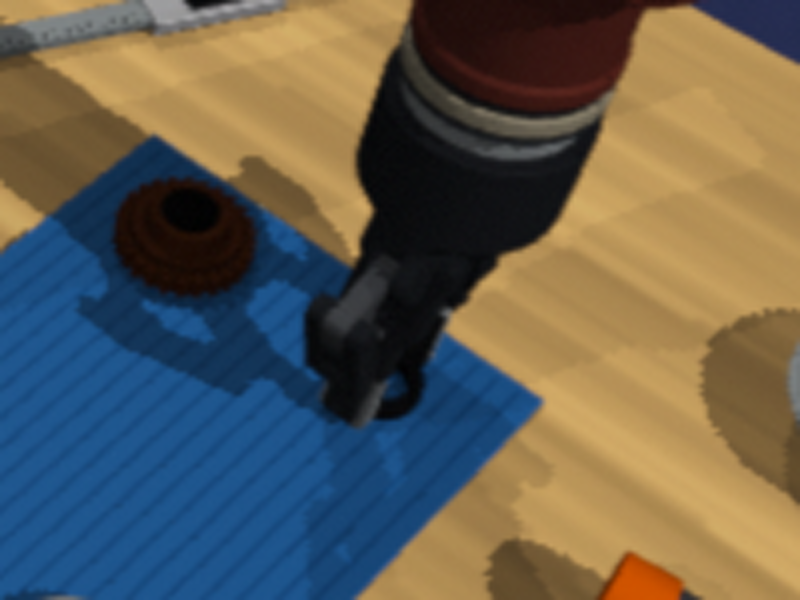

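Emit:
drive_tool --claw '[0.025,0.025,0.025,0.025,0.025,0.025,0.025,0.025,0.025,0.025,0.025,0.025,0.025,0.025,0.025,0.025]' --pt "0 0 0.015" --pt "0 0 0.03" --pt "0 0 0.04" --pt "0 0 0.045" --pt "0.0 0.0 0.045" --pt "-0.0098 0.0448 0" --pt "-0.0098 0.0448 0" --pt "-0.0098 0.0448 0" --pt "-0.0098 0.0448 0" --pt "-0.0098 0.0448 0" --pt "-0.0098 0.0448 0" --pt "-0.0098 0.0448 0" --pt "-0.0098 0.0448 0" --pt "0 0 0" --pt "0 0 0" --pt "0 0 0" --spin '[0,0,0,0,0,0,0,0,0,0,0,0,0,0,0,0]'

```text
t: 31.22
tcp_pos: [554.4, 151.0, 176.0]
tcp_rot: [-3.141, 0.0, 1.568]
contact_force: [-0.3, -0.7, -0.1]
finger_gap: 36.7
```

```bash
python3 snap.py side c3 190 60 390 210 4; python3 -c "
from station import manip;print(manip.get_state()['tcp_pos'])"
```

```text
[554.44490489 150.96050038 176.04861875]
```

View pics/c3.png

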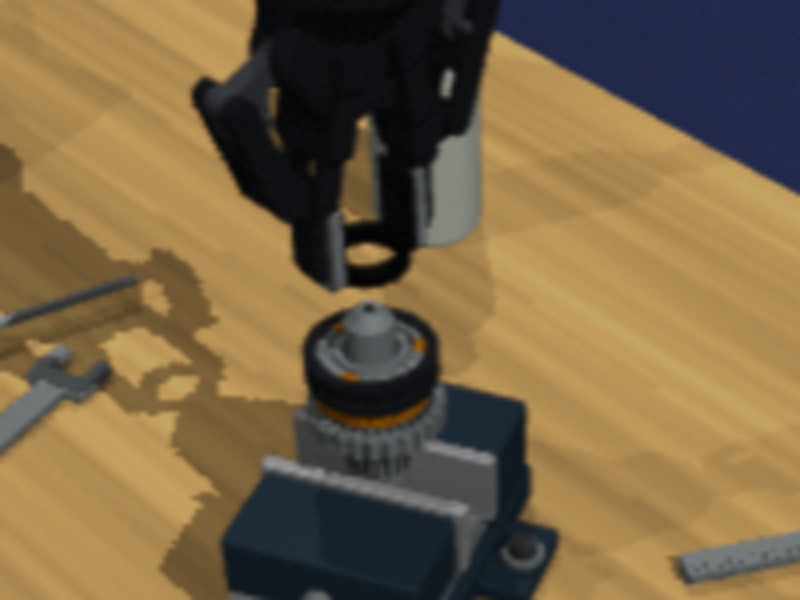

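Emit:
drive_tool --claw '[0.025,0.025,0.025,0.025]' --pt "0 0 -0.006" --pt "0 0 -0.008" --pt "0 0 -0.006" --pt "0 0 0" --spin '[0,0,0,0]'

```text
t: 31.78
tcp_pos: [553.4, 152.0, 154.9]
tcp_rot: [-3.139, 0.0, 1.57]
contact_force: [0.5, 0.2, -0.8]
finger_gap: 36.5
```

```bash
python3 snap.py side c4 240 85 340 160 8; python3 -c "
from station import manip;print(manip.get_state()['tcp_pos'])"
```

```text
[553.88812721 152.06432142 155.46633012]
```

View pics/c4.png

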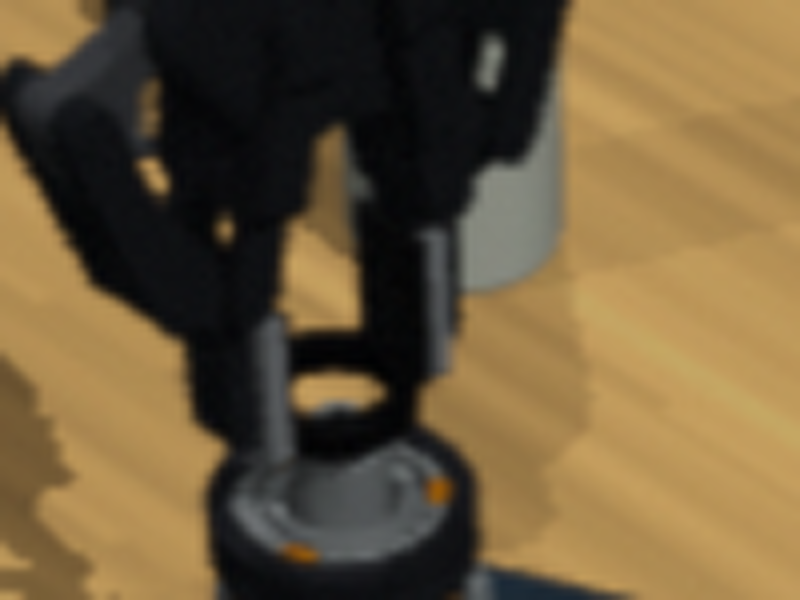

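Emit:
drive_tool --claw '[0.025,0.025,0.025,0.025,0.025]' --pt "0.0002 -0.0005 -0.004" --pt "0 0 -0.005" --pt "0 0 -0.005" --pt "0 0 -0.005" --pt "0 0 0" --spin '[0,0,0,0,0]'

```text
t: 32.45
tcp_pos: [553.9, 151.6, 136.3]
tcp_rot: [-3.14, 0.0, 1.57]
contact_force: [-0.5, 0.5, -0.6]
finger_gap: 36.4
```

Emit:
drive_tool --claw '[0.025,0.025,0.025,0.025]' --pt "0 0 -0.0015" --pt "0 0 -0.001" --pt "0 0 -0.0005" --pt "0 0 0" --spin '[0,0,0,0]'

```text
t: 32.95
tcp_pos: [554.5, 151.6, 134.1]
tcp_rot: [3.142, -0.0, 1.57]
contact_force: [0.4, 0.3, -0.7]
finger_gap: 36.3
```

```bash
python3 snap.py side c5 240 85 340 160 8; python3 -c "
from station import manip;print(manip.get_state()['tcp_pos'],manip.get_state()['contact_force'])"
```

```text
[554.48133385 151.64562906 134.17348788] [ 0.00222134  0.14300185 -1.23308391]
```

View pics/c5.png

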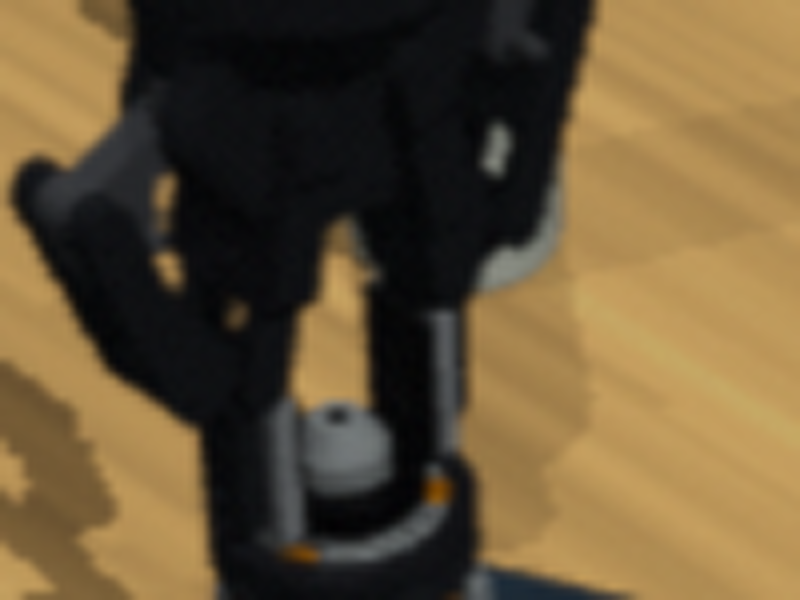

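Going down well; about 2 mm left.

Emit:
drive_tool --claw '[0.025,0.025,0.025,0.025]' --pt "0 0 -0.001" --pt "0 0 -0.001" --pt "0 0 -0.0005" --pt "0 0 0" --spin '[0,0,0,0]'

```text
t: 33.5
tcp_pos: [554.5, 151.6, 132.1]
tcp_rot: [3.142, 0.0, 1.57]
contact_force: [-1.7, -0.1, 2.3]
finger_gap: 36.2
```

Emit:
drive_tool --claw '[0.025,0.025,0.056,0.056,0.056,0.06,0.064,0.064,0.064]' --pt "0 0 -0.0004" --pt "0 0 0" --pt "0 0 0" --pt "0 0 0" --pt "0 0 0.01" --pt "0 0 0.02" --pt "0 0 0.02" --pt "0 0 0.005" --pt "0 0 0" --spin '[0,0,0,0,0,0,0,0,0]'

```text
t: 34.62
tcp_pos: [555.0, 151.7, 187.4]
tcp_rot: [3.14, -0.0, 1.57]
contact_force: [-0.5, -0.3, -0.6]
finger_gap: 63.4
```

```bash
python3 snap.py side c6 190 60 390 210 4
```

```text
(no output)
```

View pics/c6.png

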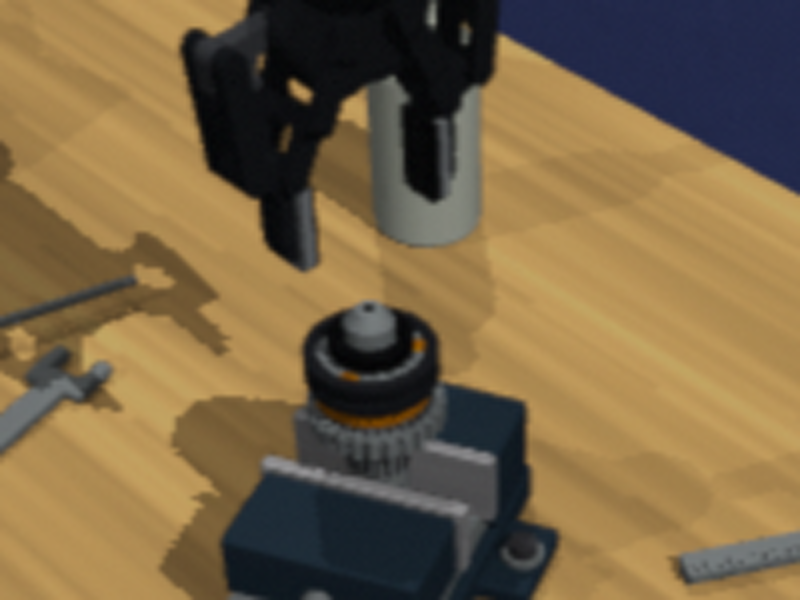

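Emit:
drive_tool --claw '[0.066,0.066,0.066,0.066,0.066,0.066,0.066,0.066,0.066,0.066,0.066,0.066,0.066,0.066]' --pt "-0.0143 -0.0443 0" --pt "-0.0143 -0.0443 0" --pt "-0.0143 -0.0443 0" --pt "-0.0143 -0.0443 0" --pt "-0.0143 -0.0443 0" --pt "-0.0143 -0.0443 0" --pt "-0.0143 -0.0443 0" --pt "-0.0143 -0.0443 0" --pt "0 0 -0.03" --pt "0 0 -0.04" --pt "0 0 -0.04" --pt "0 0 -0.03" --pt "0 0 0" --pt "0 0 0" --spin '[0,0,0,0,0,0,0,0,0,0,0,0,0,0]'

```text
t: 36.42
tcp_pos: [440.5, -203.0, 46.8]
tcp_rot: [3.141, 0.0, 1.57]
contact_force: [0.6, -0.2, -0.8]
finger_gap: 66.0
```

```bash
python3 snap.py side b1 290 260 490 410 4; python3 -c "
from station import manip;print(manip.get_state()['tcp_pos'])"
```

```text
[ 441.08947728 -203.38645136   47.4829325 ]
```

View pics/b1.png

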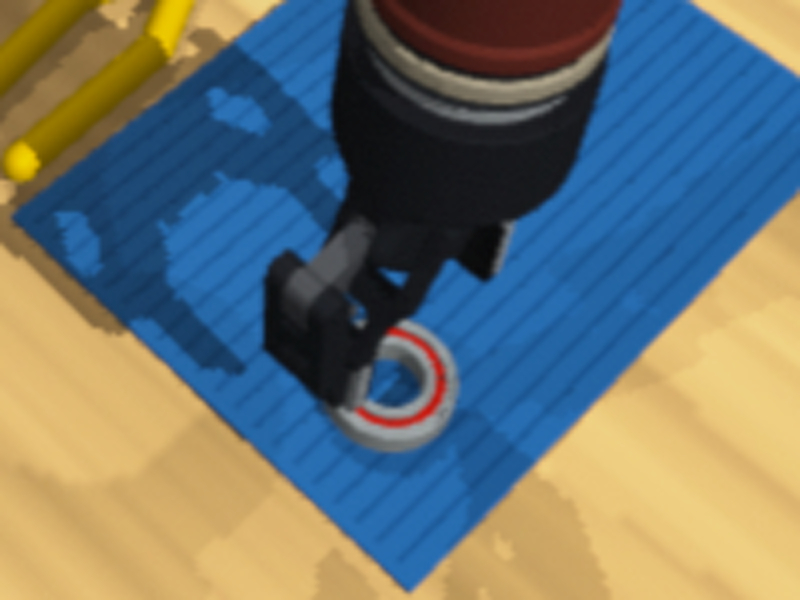

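Emit:
drive_tool --claw '[0.066,0.066,0.066,0.066,0.066,0.04,0.04,0.04,0.04,0.04]' --pt "-0.001 0.0005 -0.015" --pt "0 0 -0.015" --pt "0 0 -0.01" --pt "0 0 -0.005" --pt "0 0 -0.001" --pt "0 0 0" --pt "0 0 0" --pt "0 0 0" --pt "0 0 0" --pt "0 0 0" --spin '[0,0,0,0,0,0,0,0,0,0]' --newtons 35

```text
t: 37.72
tcp_pos: [439.7, -202.7, 0.8]
tcp_rot: [3.14, 0.001, 1.57]
contact_force: [0.1, 0.0, 3.5]
finger_gap: 47.9
```

```bash
python3 snap.py side b2 290 260 490 410 4; python3 -c "
from station import manip;print(manip.get_state()['tcp_pos'])"
```

```text
[ 439.66847146 -202.66997713    0.7689731 ]
```

View pics/b2.png

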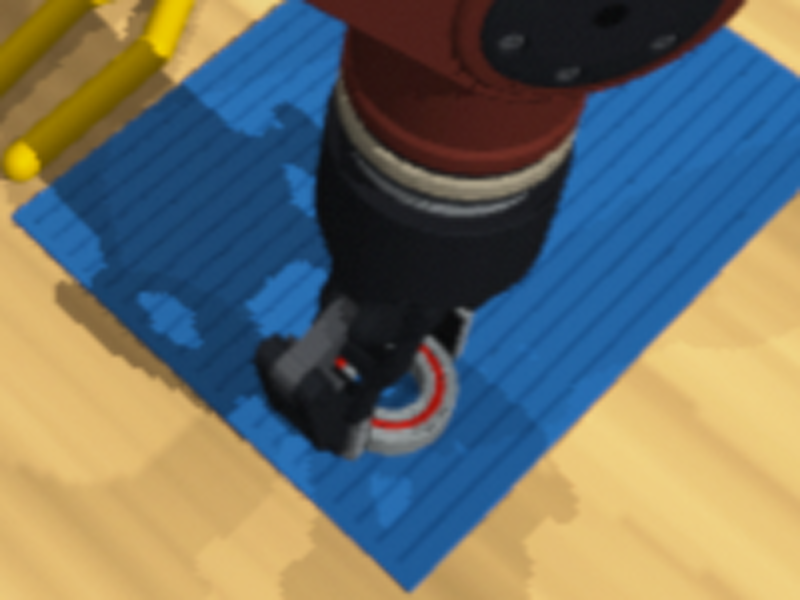

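Emit:
drive_tool --claw '[0.04,0.04,0.04,0.04,0.04,0.04,0.04,0.04,0.04,0.04,0.04,0.04,0.04,0.04,0.04,0.04]' --pt "0 0 0.015" --pt "0 0 0.03" --pt "0 0 0.04" --pt "0 0 0.045" --pt "0.0 0.0 0.045" --pt "0.0144 0.0443 0" --pt "0.0144 0.0443 0" --pt "0.0144 0.0443 0" --pt "0.0144 0.0443 0" --pt "0.0144 0.0443 0" --pt "0.0144 0.0443 0" --pt "0.0144 0.0443 0" --pt "0.0144 0.0443 0" --pt "0 0 0" --pt "0 0 0" --pt "0 0 0" --spin '[0,0,0,0,0,0,0,0,0,0,0,0,0,0,0,0]'

```text
t: 39.78
tcp_pos: [553.6, 151.0, 175.0]
tcp_rot: [-3.141, 0.001, 1.568]
contact_force: [0.4, -0.6, -1.2]
finger_gap: 47.9
```

Emit:
drive_tool --claw '[0.04,0.04,0.04]' --pt "0 0 -0.008" --pt "0 0 -0.006" --pt "0 0 0" --spin '[0,0,0]'

```text
t: 40.15
tcp_pos: [553.4, 151.6, 160.0]
tcp_rot: [-3.139, 0.0, 1.569]
contact_force: [-0.3, 0.5, -1.7]
finger_gap: 48.0
```

```bash
python3 snap.py side b3 240 75 340 150 8; python3 -c "
from station import manip;print(manip.get_state()['tcp_pos'])"
```

```text
[553.74126198 151.79655387 160.46585447]
```

View pics/b3.png

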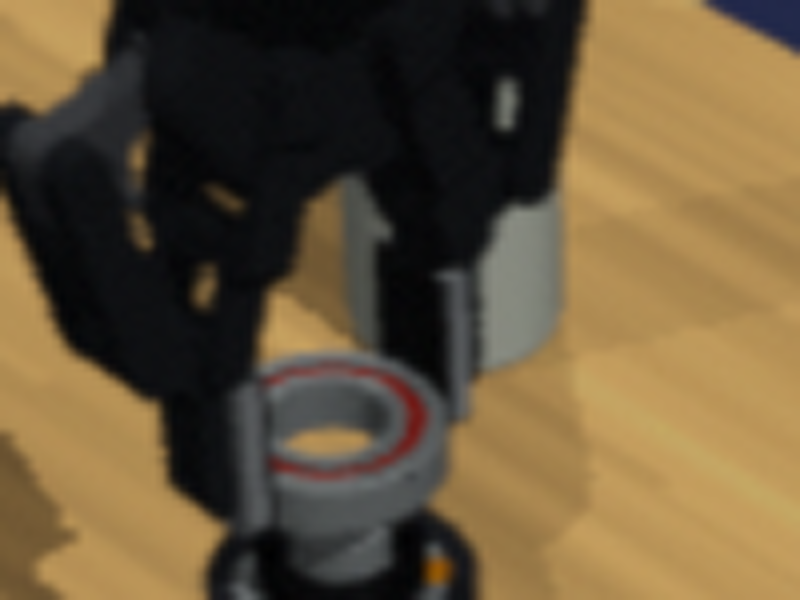

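Emit:
drive_tool --claw '[0.04,0.04,0.04,0.04,0.04]' --pt "0.0003 -0.0003 -0.005" --pt "0 0 -0.005" --pt "0 0 -0.005" --pt "0 0 -0.003" --pt "0 0 0" --spin '[0,0,0,0,0]'

```text
t: 40.83
tcp_pos: [554.2, 151.8, 142.7]
tcp_rot: [-3.141, 0.0, 1.57]
contact_force: [1.0, 0.8, -1.1]
finger_gap: 47.6
```

```bash
python3 snap.py side b4 240 75 340 150 8; python3 -c "
from station import manip;print(manip.get_state()['tcp_pos'])"
```

```text
[554.43181858 151.85956123 143.03121994]
```

View pics/b4.png

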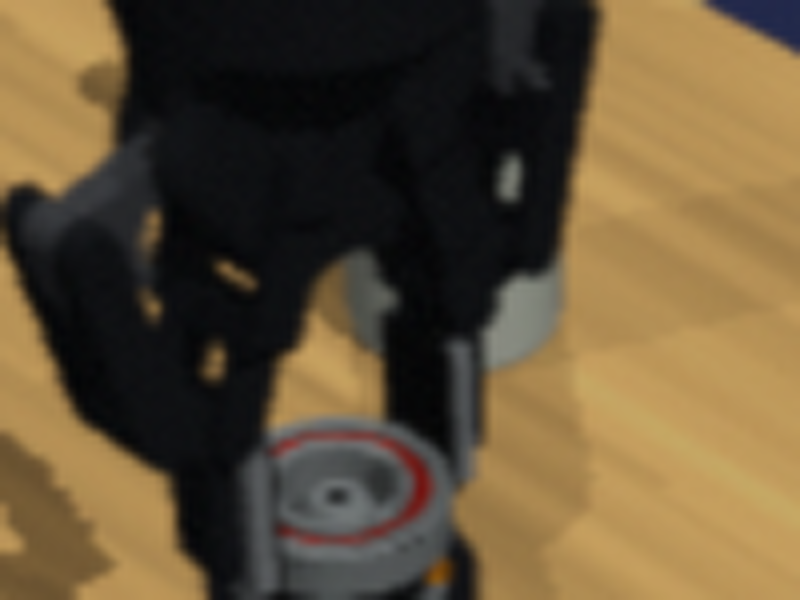

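Centred (tip dot at (338,493) in the bore). About 4 mm remain.

Emit:
drive_tool --claw '[0.04,0.04,0.04,0.04,0.04]' --pt "0 0 -0.0015" --pt "0 0 -0.0015" --pt "0 0 -0.001" --pt "0 0 0" --pt "0 0 0" --spin '[0,0,0,0,0]'

```text
t: 41.5
tcp_pos: [554.6, 151.8, 139.2]
tcp_rot: [3.142, 0.0, 1.57]
contact_force: [0.3, -0.4, -1.0]
finger_gap: 47.8
```

Emit:
drive_tool --claw '[0.04,0.04,0.04]' --pt "0 0 -0.0007" --pt "0 0 -0.0005" --pt "0 0 0" --spin '[0,0,0]'

```text
t: 41.88
tcp_pos: [554.7, 151.9, 138.7]
tcp_rot: [3.141, -0.0, 1.57]
contact_force: [-1.9, -0.0, 3.5]
finger_gap: 47.8
```

Emit:
drive_tool --claw '[0.066,0.066,0.066,0.066,0.066,0.066,0.066,0.066,0.066,0.066]' --pt "0 0 0" --pt "0 0 0" --pt "0 0 0" --pt "0 0 0.01" --pt "0 0 0.02" --pt "0 0 0.03" --pt "0 0 0.03" --pt "-0.03 -0.04 0.01" --pt "-0.03 -0.04 0" --pt "0 0 0" --spin '[0,0,0,0,0,0,0,0,0,0]'

```text
t: 43.12
tcp_pos: [493.5, 70.2, 239.6]
tcp_rot: [3.14, 0.0, 1.567]
contact_force: [-0.0, 0.1, -0.3]
finger_gap: 66.2
```

Emit:
drive_tool --claw '[0.066,0.066,0.066,0.066,0.066,0.066]' --pt "-0.02 -0.045 0" --pt "-0.02 -0.045 0" --pt "-0.02 -0.045 0" --pt "-0.02 -0.045 0" --pt "0 0 0" --pt "0 0 0" --spin '[0,0,0,0,0,0]'

```text
t: 43.88
tcp_pos: [415.5, -107.9, 239.0]
tcp_rot: [3.14, -0.0, 1.569]
contact_force: [0.1, -0.5, 0.6]
finger_gap: 65.9
```

```bash
python3 snap.py side f1 230 85 340 167 7;python3 snap.py top f1t 170 150 430 310 3; python3 -c "
from station import manip;s=manip.get_state();print(s['tcp_pos'],s['contact_force'],s['t'])"
```

```text
[ 415.39956645 -107.21449779  238.52428191] [-0.14892106  1.16722976 -0.40607038] 43.975
```

View pics/f1.png

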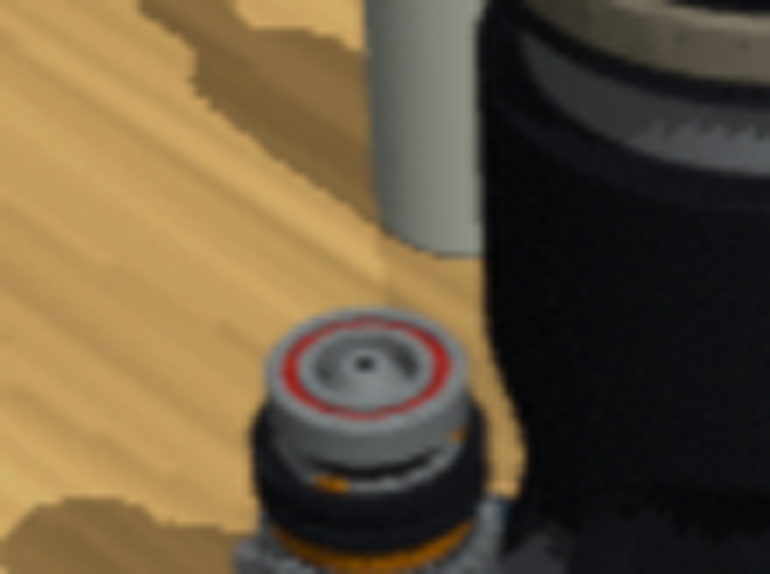

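View pics/f1t.png

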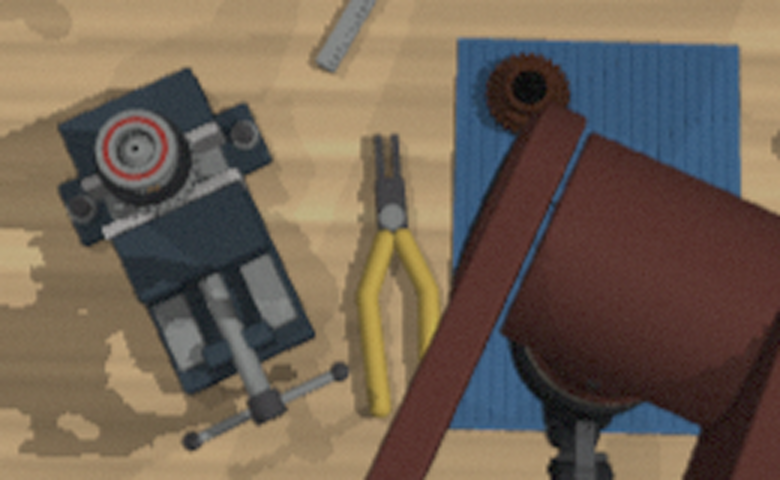

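The stack is complete and level. The bearing is centred on the shaft tip, at (365,363) in the side crop and (135,148) in the top crop. The worn gear has not moved, and the arm is clear of everything.

```bash
python3 -c "
from station import manip;print(manip.sign_off())"
```

```text
the job is handed in; nothing more can be done
None
```

All five parts are on the shaft in the required order: gear, bronze ring, synchro hub, spacer collar and bearing. I handed the job in at about 44 s of the 125 s allowed; the sign-off gave no verdict.

- **Seating:** Each part was lowered onto the one below until I felt light contact (2–8 N). Every part stopped within about 0.3 mm of the height I expected.
- **Final check:** The last side and top pictures show a flat, centred stack. The worn gear is where it was, and the gripper is open and well away from everything.
- **Disagreements:** None of my checks failed. The two cameras disagreed by up to about 3 mm in y, and TCP readings wandered by about 1 mm; I corrected for both before lowering each part.

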